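# Dispense a batch of pill bottles and present it on the checking scale

## Robot

A 7-joint arm with a two-finger parallel gripper is mounted at the origin on the work surface. World frame = base frame: x ahead of the robot, y to its left, z up, the work surface at z = 0. Lengths are in mm, angles in rad, forces in N, time in s.
With the tool pointing down it reaches from about 375 to 925 mm from the base axis. Payload 3.1 kg.
Tool frame: the origin (TCP) lies at the very end of the fingers, on their centre line; the grasp point (between the pads) lies 19 mm behind it; z points along the fingers, y is the direction in which the jaws open and shut (so a half turn about z gives the same grasp; the last joint's range is limited). The gripper opens to 85 mm and grips with 20 to 120 N. Pads are 22 mm wide; open, the fingers measure 114 mm over their backs; the gripper's body (76 mm by 85 mm) begins 54 mm behind the grasp point. The pads swing forward as they close: fully open they stand 13 mm farther back than shut.
Start: joints at [-1.281, 0.383, 0.044, 1.598, -0.018, 1.161, -0.05], TCP at [245.777, 601.744, 231.269] pointing down, gripper open.
Joint ranges: [-2.61, 2.61], [-0.41, 2.15], [-1.48, 1.57], [0, 2.5], [-1.57, 4.71], [0.05, 1.97], [-2.85, 2.85]. Speed limits (rad/s): [2.79, 2.79, 3.14, 3.14, 3.14, 3.14, 3.14].

## Interface

Orientations are given as [roll, pitch, yaw] about the fixed x, y, z axes, in that order (R = Rz(yaw) Ry(pitch) Rx(roll)).
In Python, from rig import get_state, read_camera, hand_in, masks_of gives the robot as it stands.
- The arm moves only by the tool arm_command, never from a script. Its argument "moves" is a list that holds one entry, the list of rows, each a list of 7 numbers: the shift along the world's x, y, z as a fraction of full scale, then the turn, a rotation vector about the world's x, y, z as a fraction of full scale, then the opening, from 0 (shut) to 1 (fully open). A call has 1 to 20 rows; each row is the pose to reach, as a shift and turn from the pose commanded when the call began; what a row does not reach only later rows make up. Full scale, the value 1, is 1 m for a shift and 30 degrees for a turn. A row lasts 1/12 s, in which the tool goes at most 41.7 mm and 7.16 degrees, less where a joint would pass 70% of its speed; a pose out of reach is approached as far as the arm can. A call with a number of a shift or a turn outside -1 to 1 is refused whole. A call with a gripper value outside its range is refused whole. The fingers move at their own pace and stop on an object; "newtons" is the grip in N (left out, the last holds). Time passes only in rows, so rows that repeat a pose let the fingers close. It gives the time, the measured TCP pose, the force and the opening at its end, in the units of the state.
- get_state(): the state, without advancing time (a new reading comes with each control period).
- read_camera(name): name is "side" or "top" or "wrist"; returns a dict with "image" (400x640x3 uint8, red, green, blue), "depth" (400x640 float32, mm along the optical axis (not along the pixel's ray), 0 where there is no reading), "camera_matrix" (3x3 intrinsics, pixels), "k1" (the pictures are not rectified: a ray, as slopes to the right and down, at radius r is drawn at 1 + k1 r^2 times it, then the intrinsics apply), "R" (3x3) and "t" (3): a world point X has camera coordinates R X + t. Camera axes: x right, y down, z forward; pixel columns grow to the right and rows downward; lengths in mm; the calibration is good to about 2 mm. A picture is of the moment at which its call begins.
- hand_in(): hands the job in, once; it reports no verdict.
Trained networks look in a picture, given as the dict that the camera call returned (one of the last four; its "shot" number tells which), for a name from the list of things; names that differ only in an ending like _2 or _b are one class to them, and where a whole thing is asked for, a point or a joint stands for the part that bears it (a point fixed in the world has none). Each returns a list of dicts, best first, with "score" (0 to 1); they miss things now and then, are a little off and sometimes report something else, mostly with a low value. They report only what shows in the picture. A call takes as long as a camera call.
- masks_of(query, picture): "region" (400x640 bool, what is visible of it) and "point" ([column, row] in pixels, amid what is visible of it).
The state is a dict: "t": time; "joints": joint angles; "dq": joint speeds; "joint_torque": joint torques, N m; "eef_pos": TCP position; "tool_rot": TCP orientation; "ft_force": force on the tool from outside, world axes, zero at the start; "torque": the same for the moment, N m; "width": finger opening in mm.
Only numpy, scipy, OpenCV 4.12 (cv2) and the standard library are available. Lean on these libraries where they do the work, as an engineer would, in place of code of your own. Each camera call takes 0.05 s, during which the arm holds its last target. There are 200 camera calls.

## Task

Lift the steel dish by its bar handle and hold it up under the mouth of the bottle dispenser, pressing its wall against the hanging paddle so that the gate opens and all three bottles slide off the chute into the dish. Then set the dish with its bottles down level on the weighing platform and push it snug against both corner stops, its handle out over the open side towards the robot. Leave the other things on the trolley where they are.

Things in the scene. Friction and masses are not known exactly. Their poses are not given: they have to be found in the camera images.
- dish: open rectangular stainless dish, outside 110 mm along its x, 140 mm along its y, 70 mm high, walls and floor 3 mm; 0.2 kg. Origin: centre of its underside, z up. A black horizontal bar handle, carried by two thin struts, stands off its -x side (the side that faces the robot). Starts empty on the table
- dish_grip (a point): centre of the dish's bar handle, at (-105, 0, 88) mm in the dish's frame; the bar is 90 mm long along the dish's y, 12 mm thick along x (pinch it across x) and 22 mm high; it is 44 mm clear of the dish's wall, and its underside is 7 mm higher than the rim. The struts meet it at 40 mm either side of its centre
- dish_corner (a point): bottom outer corner of the dish at (55, 70, 0) mm in its frame (far left corner seen from the robot), which belongs in the corner of the scale's stops
- dispenser: fixed white bottle dispenser: a chute 50 mm wide with a narrow slot along its top slopes 33 degrees down along its +y to a mouth shut by a rising gate; stand 105 mm behind the lip. Origin: on the table below the middle of the lip; y points out of the mouth, z up. Gate guides reach 100 mm above the lip; grey hinge cheeks hang to 28 mm below it at y -33 to -7 mm; all within x -41 to 41 mm
- chute_lip (a point): middle of the chute's lower edge, 170 mm above the table, over which the bottles slide at up to about 1 m/s: the dish belongs below it, its rim 40 to 55 mm lower than the lip (closer, a bottle can bridge and jam) and, with the paddle pressed, its middle about 45 to 50 mm out from the lip along the dispenser's y
- paddle (a joint): angle of the hanging paddle, 0 at rest (leaning out 0.5 rad) to 0.75 rad (stop), growing as it is pushed along the dispenser's -y; pivot 20 mm behind and 20 mm below the lip. It lifts the gate 8 mm per 0.1 rad; the bottles run out past about 0.5 rad. A light spring (2 to 6 N at the roller) shuts it when let go
- paddle_roller (a point): axis of the black roller along the paddle's lower edge: 10 mm in diameter, 70 mm long along the dispenser's x, 55 mm from the pivot; at rest 6 mm out from the lip and 68 mm below it. The middle of the dish's -y wall pushes on it
- scale: fixed bench scale: a steel platform 160 mm along its x by 190 mm along its y, top 25 mm above the table, with two straight aluminium stops 12 mm thick and 20 mm high along its far (+x) and left (+y) edges; the other two sides are open. Origin: on the table below the platform's middle, z up. A flat 35 mm high display stands on the table beyond the far stop
- scale_corner (a point): inner corner of the two stops on the platform's top, at (68, 83, 25) mm in the scale's frame, same axes; the dish's corner comes here with the dish's x along the scale's x
- bottle0: white square plastic pill bottle with a round cap, 34 x 34 mm and 62 mm long along its y, 35 g; origin at its middle; lies in the chute, first from the gate
- bottle1: white square plastic pill bottle with a round cap, 34 x 34 mm and 62 mm long along its y, 35 g; origin at its middle; lies in the chute, second from the gate
- bottle2: white square plastic pill bottle with a round cap, 34 x 34 mm and 62 mm long along its y, 35 g; origin at its middle; lies in the chute, third from the gate
- canister: bystander: closed steel canister, 88 mm in diameter, 115 mm high; origin under its centre
- tape_roll: bystander: roll of tape lying flat, 90 mm in diameter, 25 mm high; origin under its centre
- flask: bystander: brown glass bottle, 60 mm in diameter, 130 mm high; origin under its centre
- glove_box: bystander: glove carton 120 x 220 x 70 mm; origin under its centre

How it is judged (in metres and radians):
On the way, in this order (a step that is already met when the one before it is completed fails the run):
1. the dish, held up off the table under the chute's mouth, presses the paddle in (past 0.3 rad) (value of joint paddle above 0.3 rad and height (world z) of dish above 0.03 m and horizontal distance between dish and chute_lip below 0.1 m), for 0.05 s.
2. all three bottles lie in the dish while it is still held up off the table near the mouth (x of bottle0 in the frame of dish between -0.05 and 0.05 m and y of bottle0 in the frame of dish between -0.066 and 0.066 m and z of bottle0 in the frame of dish between 0.005 and 0.085 m and x of bottle1 in the frame of dish between -0.05 and 0.05 m and y of bottle1 in the frame of dish between -0.066 and 0.066 m and z of bottle1 in the frame of dish between 0.005 and 0.085 m and x of bottle2 in the frame of dish between -0.05 and 0.05 m and y of bottle2 in the frame of dish between -0.066 and 0.066 m and z of bottle2 in the frame of dish between 0.005 and 0.085 m and height (world z) of dish above 0.03 m and horizontal distance between dish and chute_lip below 0.15 m), for 0.2 s.
At the end, for the whole second after the job is handed in: all three bottles are in the dish; the dish stands level on the weighing platform, at rest, its corner within 4 to 5 mm of both stops along each and its x axis within 0.05 rad of the scale's; the paddle is back at rest (under 0.1 rad) (x of bottle0 in the frame of dish between -0.05 and 0.05 m and y of bottle0 in the frame of dish between -0.066 and 0.066 m and z of bottle0 in the frame of dish between 0.005 and 0.085 m and x of bottle1 in the frame of dish between -0.05 and 0.05 m and y of bottle1 in the frame of dish between -0.066 and 0.066 m and z of bottle1 in the frame of dish between 0.005 and 0.085 m and x of bottle2 in the frame of dish between -0.05 and 0.05 m and y of bottle2 in the frame of dish between -0.066 and 0.066 m and z of bottle2 in the frame of dish between 0.005 and 0.085 m and x of dish_corner in the frame of scale_corner between -0.005 and 0.004 m and y of dish_corner in the frame of scale_corner between -0.005 and 0.004 m and z of dish_corner in the frame of scale_corner between -0.003 and 0.004 m and angle between the x axis of dish and the x axis of scale, either way round below 0.05 rad and angle between dish's own z axis and vertical below 0.05 rad and value of joint paddle below 0.1 rad and linear speed of dish below 0.02 m/s and linear speed of each of bottle0, bottle1, bottle2 below 0.03 m/s); the robot touches nothing.
It fails at once if the canister is shoved more than 30 mm (distance of canister from where it was at the start of the episode above 0.03 m).
It fails at once if the tape roll is shoved more than 30 mm (distance of tape_roll from where it was at the start of the episode above 0.03 m).
It fails at once if the flask is shoved more than 30 mm (distance of flask from where it was at the start of the episode above 0.03 m).
It fails at once if the glove box is shoved more than 30 mm (distance of glove_box from where it was at the start of the episode above 0.03 m).
It also fails if it takes over 48 s, if anything falls off the work surface, if the arm or the gripper's body presses on something with over 40 N, if the wrist force passes 120 N, or if a joint passes its speed limit or range.

## Working session

There is one attempt and no reset: what is moved stays moved. The work goes in short steps, Python scripts to look and compute and a tool call to move; the robot and the scene stay as the last step left them, time stands still between calls to the robot, and variables do not carry over. Pictures are saved under pics/ and viewed, about 8 in all and at most 12, crops included, and the job is handed in when it is done.

Besides the shell and the picture viewer there is one more tool, called after ">>>" as name([rows], argument=value, ...), one row to a line, values as JSON. arm_command: Moves the arm, as the interface text tells. Its arguments: {"type":"object","properties":{"moves":{"type":"array","items":{"type":"array","items":{"type":"array","items":{"type":"number"}}}},"newtons":{"type":"number"}},"required":["moves"]}

```bash
mkdir -p pics; ls; cat > h.py <<'E'
import numpy as np, cv2
from rig import *
def cloud(p):
    d=p["depth"];K=np.array(p["camera_matrix"]);h,w=d.shape
    u,v=np.meshgrid(np.arange(w),np.arange(h))
    xd=(u-K[0,2])/K[0,0];yd=(v-K[1,2])/K[1,1];x,y=xd.copy(),yd.copy()
    for _ in range(10):
        s=1+p["k1"]*(x*x+y*y);x,y=xd/s,yd/s
    c=np.stack([x*d,y*d,d],-1)
    return (c-np.array(p["t"]))@np.array(p["R"])   # world
def save(p,n,crop=None,s=1):
    im=p["image"][:,:,::-1]
    if crop: a,b,c,d=crop; im=im[b:d,a:c]
    cv2.imwrite("pics/"+n,cv2.resize(im,None,fx=s,fy=s))
E
python3 - <<'E'
from h import *
s=get_state();print({k:np.round(v,3) for k,v in s.items()})
ims=[]
for c in ("top","side"):
    p=read_camera(c);W=cloud(p);ims.append(p["image"][:,:,::-1]);np.savez(c,W=W,d=p["depth"],img=p["image"])
    print(c,"campos",np.round(-np.array(p["R"]).T@p["t"]),"fwd",np.round(p["R"][2],2))
    for q in ("dish","dish_grip","dispenser","paddle","paddle_roller","scale","bottle0","canister","tape_roll","flask","glove_box"):
        for m in masks_of(q,p)[:2]:
            r=m["region"]&(p["depth"]>0);P=W[r]
            print(c,q,round(m["score"],2),np.round(m["point"]),r.sum(),*(np.round(np.percentile(P,k,axis=0)) for k in(2,50,98)) if len(P) else "")
cv2.imwrite("pics/a.png",cv2.resize(np.vstack(ims),None,fx=.75,fy=.75))
E
```

```text
pics
{'t': np.float64(0.0), 'joints': array([-1.281,  0.384,  0.044,  1.6  , -0.018,  1.161, -0.05 ]), 'dq': array([-0.001, -0.   ,  0.   ,  0.001, -0.   ,  0.001, -0.001]), 'joint_torque': array([-0.0000e+00, -4.3347e+01,  1.0240e+00, -2.4952e+01,  1.1000e-02,
        1.2000e-02, -0.0000e+00]), 'eef_pos': array([245.466, 600.837, 229.876]), 'tool_rot': array([-3.139,  0.   ,  2.754]), 'ft_force': array([ 0.15 ,  0.314, -0.366]), 'torque': array([ 0.028,  0.031, -0.042]), 'width': np.float64(85.435)}
top campos [ 390.  -35. 1211.] fwd [ 0.16 -0.02 -0.99]
top dish 0.65 [289. 217.] 2175 [440. -51.  -1.] [545.  19.   5.] [610.  91. 100.]
top dish_grip 0.69 [283. 214.] 2182 [440. -50.  -1.] [547.  18.   5.] [611.  93. 100.]
top dispenser 0.77 [401. 196.] 4111 [ 517. -418.    8.] [ 570. -303.  216.] [ 625. -103.  341.]
top paddle_roller 0.6 [286. 213.] 2157 [440. -51.  -1.] [545.  19.   5.] [610.  91. 100.]
top scale 0.75 [202. 210.] 4381 [453. 171.  19.] [551. 272.  26.] [664. 360.  47.]
top scale 0.19 [374. 183.] 208 [ 586. -239.  229.] [ 597. -214.  248.] [ 608. -190.  261.]
top bottle
[... 984 characters left out ...]
 -558.   19.] [ 345. -464.   70.] [ 413. -371.   73.]
side paddle 0.58 [362. 232.] 126 [ 563. -173.  100.] [ 595. -158.  113.] [ 621. -150.  140.]
side paddle_roller 0.64 [360. 234.] 153 [ 564. -176.   98.] [ 595. -158.  114.] [ 628. -148.  144.]
side paddle_roller 0.3 [397. 259.] 8027 [ 513. -429.   -0.] [ 566. -347.  142.] [690. -98. 333.]
side canister 0.62 [366. 192.] 358 [ 604. -133.   -2.] [738.  32. 101.] [912. 219. 227.]
side tape_roll 0.7 [384. 237.] 166 [ 714. -124.    1.] [724. -87.  19.] [769. -60.  27.]
side flask 0.92 [334. 182.] 417 [723. 180.   4.] [737. 197.  66.] [764. 225. 130.]
side glove_box 0.7 [343. 368.] 4792 [ 285. -558.    6.] [ 346. -463.   70.] [ 416. -370.   73.]
```

View pics/a.png

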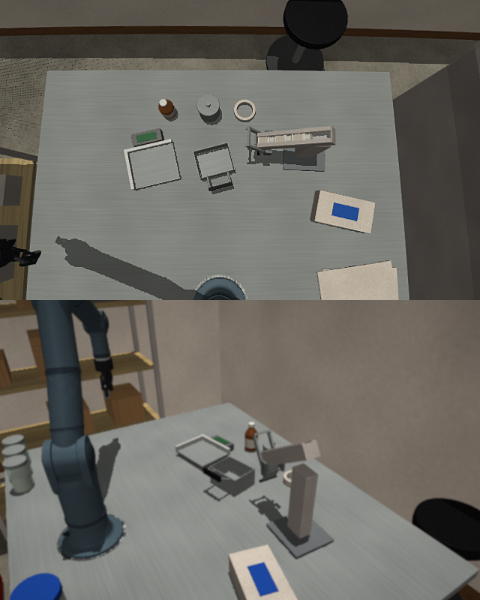

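```bash
cat > fit.py <<'E'
from h import *
def rect(P,n):
    (c,s,a)=cv2.minAreaRect(P[:,:2].astype(np.float32)); print(n,len(P),np.round(c,1),np.round(s,1),round(a,1),"z",np.round(np.median(P[:,2]),1))
for c in ("top","side"):
    z=np.load(c+".npz");W=z["W"];ok=z["d"]>0
    def sel(x0,x1,y0,y1,z0,z1):
        return W[ok&(W[...,0]>x0)&(W[...,0]<x1)&(W[...,1]>y0)&(W[...,1]<y1)&(W[...,2]>z0)&(W[...,2]<z1)]
    print(c)
    rect(sel(420,500,-80,100,80,108),"handle")
    rect(sel(480,640,-90,110,62,79),"rim")
    rect(sel(480,640,-90,110,-5,79),"dishall")
    rect(sel(440,680,150,400,38,52),"stops")
    rect(sel(440,680,150,400,16,52),"scale")
    P=sel(500,660,-450,-110,190,360)
    rect(P,"chute")
    P=sel(500,660,-240,-90,150,285); rect(P,"front")
    for zz in range(90,340,20):
        P=sel(480,680,-450,-90,zz,zz+20)
        if len(P)>5: print(zz,len(P),np.round(np.percentile(P[:,:2],[1,99],axis=0)).ravel())
E
python3 fit.py
python3 - <<'E'
from h import *
p=read_camera("top");a=p["image"][140:260,160:480,::-1]
q=read_camera("side");b=q["image"][150:310,220:460,::-1]
a=cv2.resize(a,(800,300),interpolation=cv2.INTER_CUBIC)
b=cv2.resize(b,(450,300),interpolation=cv2.INTER_CUBIC)
b=np.hstack([b,np.zeros((300,350,3),np.uint8)])
cv2.imwrite("pics/b.png",np.vstack([a,b]))
E
```

```text
top
handle 184 [453.8  -4.5] [31.1 89.9] 16.3 z 98.6
rim 249 [535.9  16.7] [134.3 139.8] 14.7 z 69.9
dishall 3348 [559.7  10.7] [198.2 159.7] 89.5 z 2.5
stops 655 [574.9 310.8] [135.4 248.5] 53.4 z 44.2
scale 4328 [564.4 271.8] [218.8 191.5] 13.8 z 26.5
chute 2918 [ 595.7 -241.8] [ 81.9 262.7] 0.8 z 267.6
front 1521 [ 594.9 -166.1] [147.6  82.1] 89.3 z 232.5
90 63 [ 562. -371.  591. -146.]
110 46 [ 565. -373.  587. -152.]
130 50 [ 555. -376.  583. -163.]
150 63 [ 554. -373.  580. -150.]
170 88 [ 554. -369.  584. -143.]
190 329 [ 555. -363.  635. -124.]
210 406 [ 564. -366.  627. -118.]
230 419 [ 565. -371.  628. -105.]
250 503 [ 565. -312.  630.  -93.]
270 547 [ 564. -342.  617. -104.]
290 378 [ 563. -367.  615. -258.]
310 275 [ 562. -368.  615. -289.]
330 214 [ 563. -354.  613. -319.]
side
handle 204 [441.   -7.2] [24.4 93.7] 23.3 z 93.7
rim 315 [535.4  18.5] [133.4 144.5] 15.2 z 66.8
dishall 2573 [559.9   9.7] [159.5 199.2] 0.0 z 23.0
stops 263 [570.9 308.2] [125.5 237.6] 52.0 z 42.7
scale 2079 [559.6 271.4] [218.7 199.3] 13.4 z 24.8
chute 3019 [ 582.3 -243.3] [270.8  74.8] 86.0 z 246.8
front 1080 [ 590.9 -165.5] [ 85.4 148.2] 0.9 z 218.2
90 288 [ 558. -377.  626. -146.]
110 280 [ 561. -377.  617. -155.]
130 324 [ 551. -378.  627. -166.]
150 368 [ 550. -378.  630. -159.]
170 339 [ 550. -378.  625. -136.]
190 466 [ 551. -377.  620. -121.]
210 509 [ 561. -377.  626. -110.]
230 822 [ 561. -378.  625.  -99.]
250 300 [ 561. -310.  627.  -97.]
270 202 [ 560. -339.  605. -231.]
290 283 [ 559. -372.  608. -266.]
310 383 [ 559. -368.  610. -294.]
330 208 [ 559. -356.  611. -326.]
```

View pics/b.png

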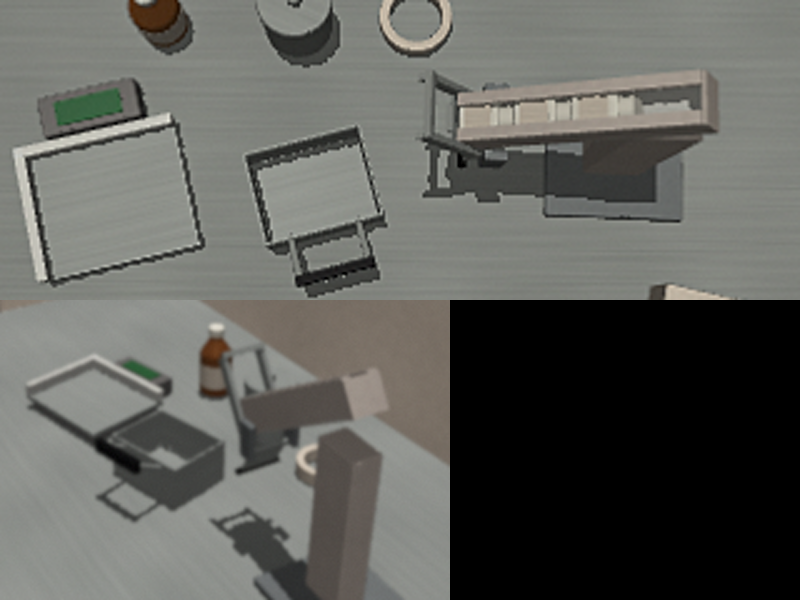

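>>> arm_command([
  [[0.205,-0.606,0.03,0,0,-1,0.55],[0.205,-0.606,0.03,0,0,-1,0.55],[0.205,-0.606,0.03,0,0,-1,0.55],[0.205,-0.606,0.03,0,0,-1,0.55],[0.205,-0.606,0.03,0,0,-1,0.55],[0.205,-0.606,0.03,0,0,-1,0.55],[0.205,-0.606,0.03,0,0,-1,0.55],[0.205,-0.606,0.03,0,0,-1,0.55],[0.205,-0.606,0.03,0,0,-1,0.55],[0.205,-0.606,0.03,0,0,-1,0.55],[0.205,-0.606,0.03,0,0,-1,0.55],[0.205,-0.606,0.03,0,0,-1,0.55],[0.205,-0.606,0.03,0,0,-1,0.55],[0.205,-0.606,0.03,0,0,-1,0.55],[0.205,-0.606,0.03,0,0,-1,0.55],[0.205,-0.606,0.03,0,0,-1,0.55],[0.205,-0.606,0.03,0,0,-1,0.55]],
])

```text
t: 2.72
eef_pos: [452.1, -9.8, 262.2]
tool_rot: [3.14, 0.002, 2.22]
ft_force: [-1.0, 0.5, -0.7]
width: 47.0
```

>>> arm_command([
  [[0,0,0,0,0,-0.76,0.55],[0,0,0,0,0,-0.76,0.55],[0,0,0,0,0,-0.76,0.55],[0,0,0,0,0,-0.76,0.55],[0,0,0,0,0,-0.76,0.55],[0,0,0,0,0,-0.76,0.55]],
])

```text
t: 3.22
eef_pos: [450.6, -3.6, 261.3]
tool_rot: [-3.142, -0.0, 1.836]
ft_force: [-0.5, -0.7, 0.2]
width: 47.1
```

```bash
python3 - <<'E'
from h import *
s=get_state();print({k:np.round(s[k],3) for k in("t","joints","eef_pos","tool_rot","ft_force","width")})
p=read_camera("wrist");W=cloud(p);np.savez("w1",W=W,d=p["depth"]);save(p,"c.png")
ok=p["depth"]>0
print("cam",np.round(-np.array(p["R"]).T@p["t"]))
Z=W[...,2]
def rect(m,n):
    P=W[m&ok];c,sz,a=cv2.minAreaRect(P[:,:2].astype(np.float32));print(n,len(P),np.round(c,1),np.round(sz,1),round(a,1),np.round(np.median(P[:,2]),1))
for q in("dish",):
  for m in masks_of(q,p)[:1]:
    r=m["region"];print(m["score"],r.sum())
    rect(r&(Z>92),"handle");rect(r&(Z>60)&(Z<80),"rim");rect(r&(Z<12),"floor")
    h=W[r&ok&(Z>92)];print(np.round(np.percentile(h,[1,50,99],axis=0),1))
# dispenser yaw from top: chute plane centre x vs y
z=np.load("top.npz");T=z["W"];
for y in range(-360,-150,25):
    Q=T[(z["d"]>0)&(abs(T[...,1]-y)<12)&(T[...,0]>520)&(T[...,0]<680)&(T[...,2]>200)]
    print(y,len(Q),np.round(np.percentile(Q[:,0],[3,97]),1),np.round(np.percentile(Q[:,2],[50,97])))
E
```

```text
{'t': np.float64(3.217), 'joints': array([-0.74 , -0.071,  0.64 ,  2.044,  0.046,  1.154,  0.146]), 'eef_pos': array([450.621,  -3.604, 261.253]), 'tool_rot': array([-3.142, -0.   ,  1.836]), 'ft_force': array([-0.463, -0.723,  0.239]), 'width': np.float64(47.12)}
cam [432.  69. 403.]
0.97 16670
handle 1106 [446.1  -4.5] [11.1 89.4] 14.6 98.0
rim 2617 [529.7  16.8] [146.8 140.8] 14.2 68.4
floor 8812 [538.4   2.9] [202.7 172.9] 14.3 1.9
[[431.2 -47.   95.4]
 [445.1  -1.9  98. ]
 [460.4  38.3  99.7]]
-360 216 [562.6 608.9] [303. 338.]
-335 372 [563.2 611.5] [308. 345.]
-310 301 [564.3 612.8] [311. 330.]
-285 282 [565.2 614.2] [297. 314.]
-260 280 [566.3 614.9] [283. 298.]
-235 268 [567.6 616.2] [267. 282.]
-210 256 [568.4 616.7] [251. 265.]
-185 242 [569.5 619.2] [235. 250.]
-160 218 [570.7 619.8] [219. 233.]
```

View pics/c.png

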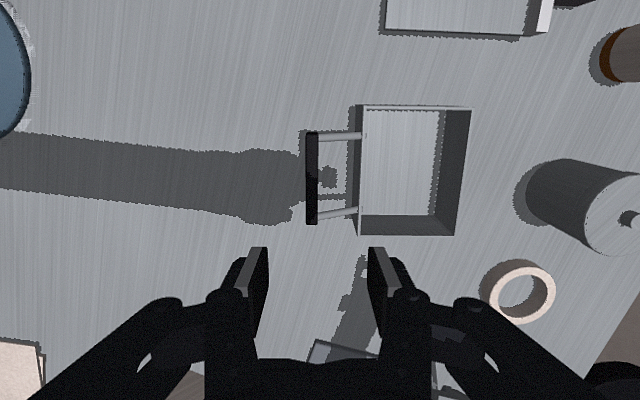

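>>> arm_command([
  [[-0.005,0,-0.04,0,0,-0.03,0.55],[-0.005,0,-0.08,0,0,-0.03,0.55],[-0.005,0,-0.12,0,0,-0.03,0.55],[-0.005,0,-0.15,0,0,-0.03,0.55],[-0.005,0,-0.17,0,0,-0.03,0.55],[-0.005,0,-0.185,0,0,-0.03,0.55],[-0.005,0,-0.192,0,0,-0.03,0.55],[-0.005,0,-0.192,0,0,-0.03,0.55],[-0.005,0,-0.192,0,0,-0.03,0.55],[-0.005,0,-0.192,0,0,-0.03,0.0],[-0.005,0,-0.192,0,0,-0.03,0.0],[-0.005,0,-0.192,0,0,-0.03,0.0],[-0.005,0,-0.192,0,0,-0.03,0.0],[-0.005,0,-0.192,0,0,-0.03,0.0],[-0.005,0,-0.192,0,0,-0.03,0.0],[-0.005,0,-0.192,0,0,-0.03,0.0]],
], newtons=80)

```text
t: 4.65
eef_pos: [446.4, -4.0, 70.4]
tool_rot: [3.14, -0.001, 1.818]
ft_force: [-1.9, 0.2, 6.1]
width: 10.9
```

```bash
python3 - <<'E'
from h import *
s=get_state();print({k:np.round(s[k],3) for k in("t","eef_pos","tool_rot","ft_force","torque","width")})
for c in("side","top"):
    p=read_camera(c);W=cloud(p);Z=W[...,2];ok=p["depth"]>0
    # roller / lip zone
    for q in("paddle","paddle_roller"):
        for m in masks_of(q,p)[:1]:
            P=W[m["region"]&ok];print(c,q,m["score"],len(P))
            for z0 in range(90,160,8):
                R=P[(P[:,2]>=z0)&(P[:,2]<z0+8)]
                if len(R)>3: print(z0,len(R),np.round(np.percentile(R,[10,50,90],axis=0)).tolist())
p=read_camera("side");save(p,"d.png",(300,170,420,270),6)
E
```

```text
{'t': np.float64(4.65), 'eef_pos': array([446.359,  -3.971,  70.415]), 'tool_rot': array([ 3.140e+00, -1.000e-03,  1.818e+00]), 'ft_force': array([-1.948,  0.241,  6.104]), 'torque': array([-0.007,  0.451,  0.093]), 'width': np.float64(10.937)}
side paddle 0.61 176
98 51 [[563.0, -156.0, 99.0], [591.0, -153.0, 102.0], [620.0, -151.0, 105.0]]
106 29 [[565.0, -158.0, 106.0], [584.0, -156.0, 110.0], [618.0, -153.0, 113.0]]
114 29 [[571.0, -163.0, 114.0], [597.0, -161.0, 118.0], [612.0, -158.0, 121.0]]
122 19 [[581.0, -167.0, 123.0], [602.0, -165.0, 126.0], [615.0, -164.0, 129.0]]
130 18 [[580.0, -172.0, 131.0], [599.0, -170.0, 133.0], [615.0, -167.0, 137.0]]
138 19 [[571.0, -178.0, 140.0], [586.0, -174.0, 142.0], [611.0, -172.0, 144.0]]
146 6 [[583.0, -179.0, 146.0], [594.0, -178.0, 147.0], [603.0, -177.0, 149.0]]
side paddle_roller 0.62 135
98 35 [[561.0, -155.0, 100.0], [581.0, -152.0, 103.0], [608.0, -151.0, 105.0]]
106 28 [[565.0, -158.0, 106.0], [586.0, -156.0, 110.0], [618.0, -154.0, 113.0]]
114 28 [[571.0, -163.0, 114.0], [595.0, -160.0, 118.0], [612.0, -158.0, 121.0]]
122 18 [[5
[... 264 characters left out ...]
, -351.0, 91.0], [567.0, -331.0, 95.0], [585.0, -307.0, 98.0]]
98 23 [[565.0, -369.0, 99.0], [568.0, -308.0, 103.0], [581.0, -149.0, 105.0]]
106 21 [[566.0, -341.0, 108.0], [567.0, -318.0, 109.0], [575.0, -151.0, 113.0]]
114 21 [[565.0, -363.0, 115.0], [568.0, -315.0, 119.0], [583.0, -307.0, 121.0]]
122 16 [[566.0, -356.0, 122.0], [567.0, -327.0, 125.0], [572.0, -306.0, 129.0]]
130 18 [[565.0, -365.0, 132.0], [566.0, -347.0, 133.0], [581.0, -307.0, 137.0]]
138 23 [[566.0, -351.0, 139.0], [567.0, -319.0, 142.0], [576.0, -197.0, 145.0]]
146 19 [[565.0, -361.0, 148.0], [568.0, -309.0, 151.0], [575.0, -173.0, 153.0]]
154 25 [[554.0, -362.0, 154.0], [565.0, -320.0, 156.0], [567.0, -171.0, 161.0]]
```

View pics/d.png

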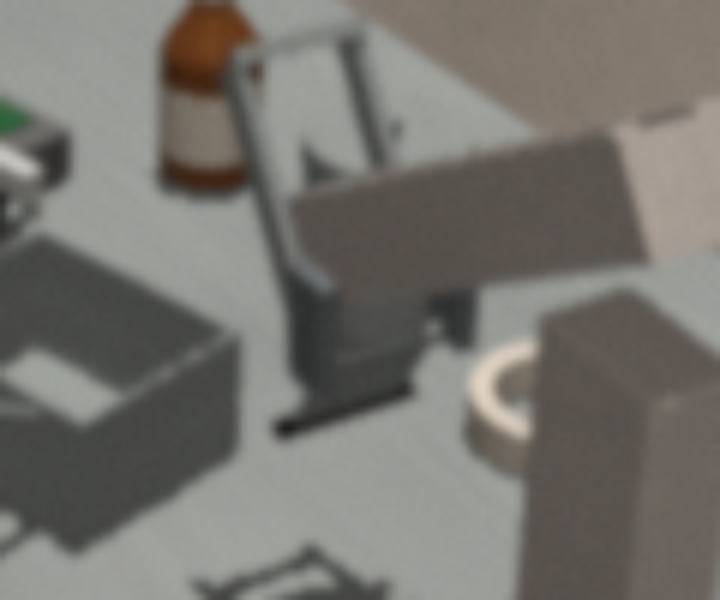

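>>> arm_command([
  [[0,0,0.015,0,0,0,0],[0,0,0.035,0,0,0,0],[0,0,0.053,0,0,0,0],[0.01,-0.005,0.053,0,0,-0.15,0],[0.022,-0.01,0.053,0,0,-0.3,0],[0.036,-0.016,0.053,0,0,-0.45,0],[0.048,-0.023,0.053,0,0,-0.56,0],[0.048,-0.023,0.053,0,0,-0.56,0],[0.048,-0.023,0.053,0,0,-0.56,0],[0.048,-0.023,0.053,0,0,-0.56,0],[0.048,-0.023,0.053,0,0,-0.56,0]],
], newtons=100)

```text
t: 5.92
eef_pos: [492.4, -26.7, 121.8]
tool_rot: [-3.14, -0.001, 1.525]
ft_force: [-0.0, 0.3, -2.2]
width: 10.4
```

```bash
cat > dish.py <<'E'
from h import *
from scipy.optimize import least_squares
def rect(P,n):
    c,sz,a=cv2.minAreaRect(P[:,:2].astype(np.float32));print(n,len(P),np.round(c,1),np.round(sz,1),round(a,1),"z",np.round(np.median(P[:,2]),1))
def st():
    s=get_state();print({k:np.round(s[k],3) for k in("t","eef_pos","tool_rot","ft_force","torque","width")});return s
def dishfit(p,x0,zb):
    """fit floor/rim/handle planes in the dish mask; print"""
    W=cloud(p);ok=p["depth"]>0
    ms=masks_of("dish",p)
    if not ms: print("no dish");return W,None
    r=ms[0]["region"]&ok;P=W[r];P=P[abs(P[:,2]-zb-40)<90]
    # floor plane tilt
    c,sn=np.cos(x0[2]),np.sin(x0[2]);L=(P[:,:2]-x0[:2])@np.array([[c,-sn],[sn,c]])
    fl=P[(abs(L[:,0])<40)&(abs(L[:,1])<55)&(abs(P[:,2]-zb-3)<22)];Lf=L[(abs(L[:,0])<40)&(abs(L[:,1])<55)&(abs(P[:,2]-zb-3)<22)]
    if len(fl)>30:
        A=np.c_[Lf,np.ones(len(Lf))];k=np.linalg.lstsq(A,fl[:,2],rcond=None)[0];print("floor tilt dz/dx,dz/dy",np.round(k,3),len(fl))
    rim=P[abs(P[:,2]-zb-70)<7];Lr=L[abs(P[:,2]-zb-70)<7]
    print("score",round(ms[0]["score"],2),"rim local x,y pct",np.round(np.percentile(Lr,[1,5,50,95,99],axis=0),1).tolist(),"z",np.median(rim[:,2]))
    for nm,sel in(("far",(Lr[:,0]>40)&(abs(Lr[:,1])<60)),("left",(Lr[:,1]>55)&(abs(Lr[:,0])<45)),("right",(Lr[:,1]<-55)&(abs(Lr[:,0])<45)),("near",(Lr[:,0]<-40)&(Lr[:,0]>-70)&(abs(Lr[:,1])<30))):
        Q=Lr[sel]
        if len(Q)>8:
            a,b=(0,1) if nm in("far","near") else (1,0)
            f=np.polyfit(Q[:,b],Q[:,a],1);print(nm,len(Q),"median",np.round(np.median(Q[:,a]),1),"slope",np.round(f[0],3),"z",np.round(np.median(rim[sel][:,2]),1))
    return W,ms[0]["region"]
E
python3 - <<'E'
from dish import *
s=st()
for c in("top","side","wrist"):
    p=read_camera(c);print(c);
    if c=="wrist":save(p,"e2.png")
    W,r=dishfit(p,[494+105,-27-4,-.04],53)
    if c=="side":
        save(p,"e.png",(300,170,420,270),6)
        for m in masks_of("paddle_roller",p)[:1]:
            P=W[m["region"]&(p["depth"]>0)];P=P[(P[:,2]>95)&(P[:,2]<108)];print("roller",len(P),np.round(np.percentile(P,[5,50,95],axis=0)).tolist())
E
```

```text
{'t': np.float64(5.917), 'eef_pos': array([492.363, -26.679, 121.82 ]), 'tool_rot': array([-3.140e+00, -1.000e-03,  1.525e+00]), 'ft_force': array([-0.009,  0.264, -2.171]), 'torque': array([ 0.067,  0.205, -0.029]), 'width': np.float64(10.43)}
top
floor tilt dz/dx,dz/dy [-1.2000e-02 -1.0000e-03  5.4343e+01] 393
score 0.6 rim local x,y pct [[-34.2, -72.5], [-24.7, -72.1], [40.8, 16.5], [53.2, 66.6], [53.3, 67.0]] z 120.90802080212326
far 44 median 51.7 slope 0.018 z 120.4
left 25 median 65.8 slope -0.006 z 121.0
right 31 median -71.1 slope -0.005 z 121.7
side
floor tilt dz/dx,dz/dy [ 3.0000e-03 -3.4000e-02  5.4093e+01] 95
score 0.87 rim local x,y pct [[-113.7, -74.7], [-89.9, -73.7], [-55.5, -32.3], [41.2, 68.0], [48.9, 70.0]] z 119.35819165968417
left 36 median 65.6 slope -0.002 z 118.4
right 32 median -71.6 slope -0.004 z 118.7
near 25 median -58.4 slope -0.022 z 119.6
roller 69 [[557.0, -156.0, 98.0], [588.0, -153.0, 102.0], [625.0, -148.0, 107.0]]
wrist
floor tilt dz/dx,dz/dy [-4.0000e-03 -0.0000e+00  5.3224e+01] 14890
score 0.56 rim local x,y pct [[-80.1, -70.5], [-73.0, -68.5], [-20.1, 35.5], [53.4, 68.3], [54.7, 68.7]] z 119.96802812322039
far 1552 median 52.2 slope -0.004 z 118.9
left 1439 median 67.1 slope -0.006 z 120.2
right 362 median -68.8 slope -0.053 z 119.2
near 856 median -54.0 slope 0.008 z 120.2
```

View pics/e2.png

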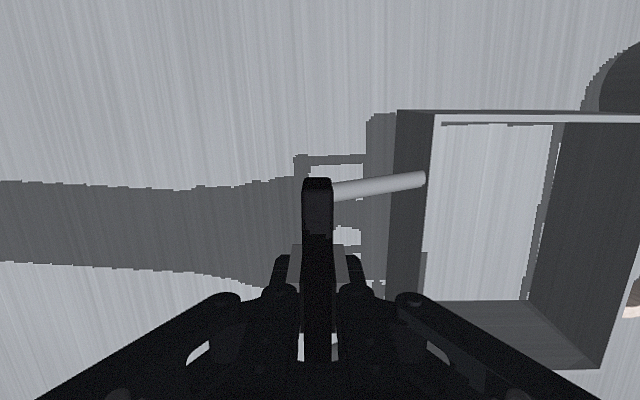

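>>> arm_command([
  [[-0.001,-0.015,0,0,0,0,0],[-0.002,-0.03,0,0,0,0,0],[-0.002,-0.042,0,0,0,0,0],[-0.002,-0.052,0,0,0,0,0],[-0.003,-0.062,0,0,0,0,0],[-0.003,-0.07,0,0,0,0,0],[-0.003,-0.076,0,0,0,0,0],[-0.003,-0.076,0,0,0,0,0],[-0.003,-0.076,0,0,0,0,0],[-0.003,-0.076,0,0,0,0,0],[-0.003,-0.076,0,0,0,0,0],[-0.003,-0.076,0,0,0,0,0],[-0.003,-0.076,0,0,0,0,0],[-0.003,-0.076,0,0,0,0,0],[-0.003,-0.076,0,0,0,0,0],[-0.003,-0.076,0,0,0,0,0]],
])

```text
t: 7.6
eef_pos: [490.1, -99.8, 121.5]
tool_rot: [-3.139, -0.003, 1.527]
ft_force: [-0.5, 4.8, -4.5]
width: 10.3
```

```bash
python3 - <<'E'
from dish import *
st();ims=[]
for c,b in(("top",(250,150,430,260)),("side",(270,170,450,280))):
    p=read_camera(c);print(c);W=cloud(p);ok=p["depth"]>0
    for m in masks_of("bottle0",p):
        P=W[m["region"]&ok];print("bottle",round(m["score"],2),np.round(m["point"]),len(P),np.round(np.median(P,axis=0)) if len(P) else "")
    for m in masks_of("paddle_roller",p)[:1]:
        P=W[m["region"]&ok];P=P[(P[:,2]>80)&(P[:,2]<112)];print("roller",len(P),np.round(np.percentile(P,[5,50,95],axis=0)).tolist() if len(P) else"")
    ims.append(cv2.resize(p["image"][b[1]:b[3],b[0]:b[2],::-1],None,fx=2.7,fy=2.7,interpolation=cv2.INTER_CUBIC))
cv2.imwrite("pics/f.png",np.vstack(ims))
E
```

```text
{'t': np.float64(7.6), 'eef_pos': array([490.107, -99.841, 121.481]), 'tool_rot': array([-3.139e+00, -3.000e-03,  1.527e+00]), 'ft_force': array([-0.451,  4.842, -4.526]), 'torque': array([1.501, 0.387, 0.449]), 'width': np.float64(10.34)}
top
bottle 0.7 [275. 143.] 852 [746.  39. 103.]
bottle 0.53 [314. 191.] 121 [598. -70. 114.]
side
bottle 0.69 [339. 225.] 141 [584. -79. 101.]
bottle 0.47 [347. 233.] 109 [ 573. -129.  109.]
bottle 0.4 [383. 236.] 154 [725. -89.  19.]
roller 156 [[563.0, -185.0, 92.0], [591.0, -181.0, 99.0], [622.0, -176.0, 111.0]]
```

View pics/f.png

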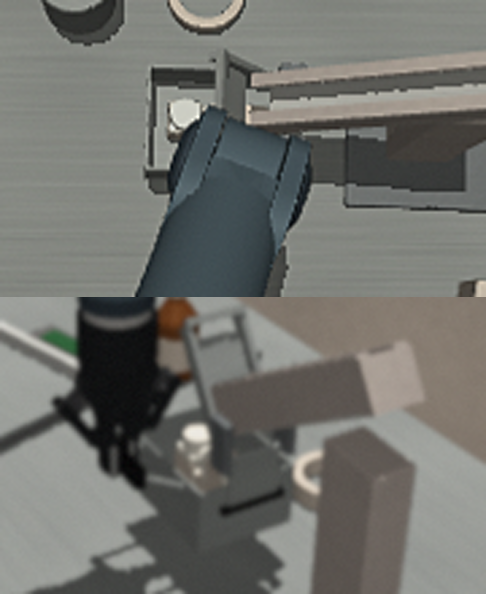

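```bash
python3 - <<'E'
from dish import *
p=read_camera("wrist");save(p,"g1.png");W=cloud(p);ok=p["depth"]>0
for m in masks_of("bottle0",p):
    P=W[m["region"]&ok];print("bottle",round(m["score"],2),np.round(m["point"]),len(P),np.round(np.percentile(P,[5,50,95],axis=0)).tolist() if len(P) else "")
q=read_camera("top");T=cloud(q)
Q=T[(q["depth"]>0)&(abs(T[...,0]-593)<12)&(T[...,1]<-120)&(T[...,1]>-380)&(T[...,2]>150)]
for y in range(-370,-120,15):
    R=Q[abs(Q[:,1]-y)<7.5]
    if len(R):print(y,len(R),np.round(np.percentile(R[:,2],[5,50,95])))
a=cv2.resize(p["image"][:,:,::-1],None,fx=.9,fy=.9);b=cv2.resize(q["image"][165:215,300:444,::-1],(576,200),interpolation=cv2.INTER_CUBIC)
cv2.imwrite("pics/g.png",np.vstack([a,b]))
E
```

```text
bottle 0.84 [508. 291.] 8777 [[575.0, -151.0, 92.0], [588.0, -125.0, 117.0], [607.0, -103.0, 120.0]]
bottle 0.83 [466. 227.] 2829 [[580.0, -136.0, 55.0], [582.0, -104.0, 79.0], [610.0, -93.0, 87.0]]
bottle 0.57 [516. 186.] 7982 [[584.0, -87.0, 62.0], [591.0, -70.0, 102.0], [614.0, -57.0, 115.0]]
bottle 0.42 [616. 396.] 212 [[627.0, -328.0, -1.0], [631.0, -164.0, 144.0], [800.0, -163.0, 147.0]]
-370 15 [310. 312. 319.]
-355 77 [294. 301. 338.]
-340 87 [283. 291. 344.]
-325 64 [276. 280. 336.]
-310 64 [265. 271. 324.]
-295 57 [254. 261. 315.]
-280 53 [244. 251. 304.]
-265 43 [234. 241. 296.]
-250 43 [225. 231. 283.]
-235 36 [215. 221. 226.]
-220 33 [207. 211. 263.]
-205 32 [196. 202. 226.]
-190 36 [186. 191. 246.]
-175 30 [178. 184. 239.]
-160 24 [171. 175. 228.]
-145 9 [211. 215. 220.]
-130 23 [207. 213. 217.]
```

View pics/g.png

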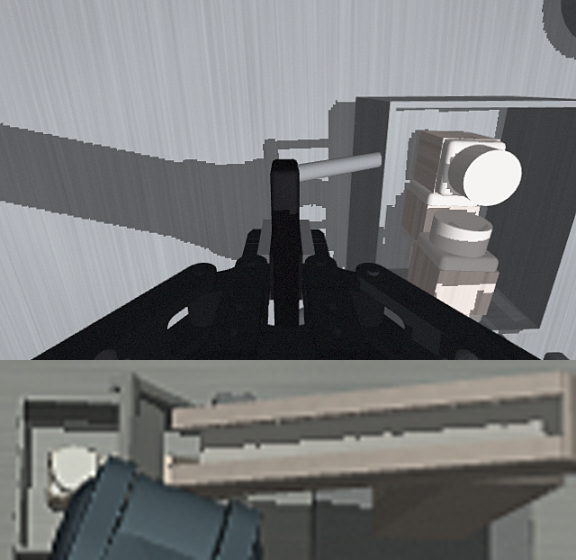

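```bash
python3 - <<'E'
import numpy as np
from scipy.optimize import least_squares
for c in("top","side"):
    z=np.load(c+".npz");W=z["W"];ok=z["d"]>0
    P=W[ok&(W[...,0]>430)&(W[...,0]<680)&(W[...,1]>140)&(W[...,1]<400)&(W[...,2]>39)&(W[...,2]<52)][:,:2]
    # tops of L: distance to the two centre strips (far x=74,y -95..95 ; left y=89,x -80..80)
    def res(v):
        cs,sn=np.cos(v[2]),np.sin(v[2]);L=(P-v[:2])@np.array([[cs,-sn],[sn,cs]])
        a=np.hypot(L[:,0]-74,np.maximum(abs(L[:,1])-95,0));b=np.hypot(L[:,1]-89,np.maximum(abs(L[:,0])-80,0))
        return np.minimum(a,b)
    r=least_squares(res,[550,270,.235],loss="soft_l1",f_scale=4);v=r.x;d=res(v)
    cs,sn=np.cos(v[2]),np.sin(v[2]);R=np.array([[cs,-sn],[sn,cs]])
    L=(P-v[:2])@R
    print(c,len(P),np.round(v,3),"res",np.round(np.percentile(d,[50,90,98]),1))
    f=L[(abs(L[:,0]-74)<11)&(L[:,1]<70)&(L[:,1]>-85)];l=L[(abs(L[:,1]-89)<11)&(L[:,0]<55)&(L[:,0]>-75)]
    print("far",len(f),np.round(np.percentile(f[:,0],[3,50,97]),1),np.polyfit(f[:,1],f[:,0],1).round(3),"left",len(l),np.round(np.percentile(l[:,1],[3,50,97]),1),np.polyfit(l[:,0],l[:,1],1).round(3))
    for h in(0,):
        tc=v[:2]+R@[68,83];dc=tc-R@[55,70];hd=dc-R@[105,0];print("corner",tc.round(1),"dish target",dc.round(1),"handle",hd.round(1))
    A=W[ok&(W[...,0]>480)&(W[...,0]<600)&(W[...,1]>220)&(W[...,1]<320)];print("platform z",np.median(A[:,2]))
E
```

```text
top 590 [5.38161e+02 2.64230e+02 2.32000e-01] res [ 3.8  9.3 45.6]
far 234 [66.3 72.3 78.4] [-7.0000e-03  7.2225e+01] left 215 [83.1 88.5 95.6] [-0.    89.028]
corner [585.2 360.7] dish target [547.8 279.9] handle [445.6 255.7]
platform z 25.421982292600763
side 251 [5.31236e+02 2.63434e+02 2.32000e-01] res [ 3.6  7.8 10.9]
far 109 [67.9 73.5 82.3] [4.0000e-03 7.4422e+01] left 102 [81.8 88.4 97.8] [-6.0000e-03  8.9019e+01]
corner [578.3 359.9] dish target [540.9 279.1] handle [438.7 254.9]
platform z 23.824304128969455
```

>>> arm_command([
  [[-0.002,0.005,0,0,0,0,0],[-0.002,0.014,0,0,0,0,0],[-0.002,0.026,0,0,0,0,0],[-0.002,0.04,0,0,0,0,0],[-0.002,0.055,0,0,0,0,0],[-0.002,0.07,0,0,0,0,0],[-0.002,0.085,0.005,0,0,0,0],[-0.002,0.1,0.012,0,0,0,0],[-0.002,0.115,0.02,0,0,0,0],[-0.002,0.128,0.025,0,0,0,0],[-0.002,0.138,0.025,0,0,0,0],[-0.002,0.145,0.025,0,0,0,0],[-0.002,0.15,0.025,0,0,0,0],[-0.002,0.15,0.025,0,0,0,0],[-0.002,0.15,0.025,0,0,0,0],[-0.002,0.15,0.025,0,0,0,0]],
])

```text
t: 9.38
eef_pos: [488.5, 45.6, 146.9]
tool_rot: [-3.141, 0.001, 1.522]
ft_force: [0.1, -0.4, -2.6]
width: 10.3
```

>>> arm_command([
  [[-0.002,0.005,0,0,0,0.02,0],[-0.005,0.015,0,0,0,0.05,0],[-0.01,0.028,0,0,0,0.09,0],[-0.016,0.044,0,0,0,0.14,0],[-0.022,0.061,0,0,0,0.19,0],[-0.028,0.078,0,0,0,0.24,0],[-0.034,0.095,0,0,0,0.29,0],[-0.04,0.112,0,0,0,0.34,0],[-0.046,0.129,0,0,0,0.39,0],[-0.052,0.145,0,0,0,0.44,0],[-0.057,0.159,0,0,0,0.48,0],[-0.061,0.169,0,0,0,0.51,0],[-0.063,0.175,0,0,0,0.53,0],[-0.064,0.178,0,0,0,0.53,0],[-0.064,0.178,0,0,0,0.53,0],[-0.064,0.178,0,0,0,0.53,0],[-0.064,0.178,0,0,0,0.53,0]],
])

```text
t: 10.8
eef_pos: [425.3, 223.5, 147.2]
tool_rot: [-3.142, 0.001, 1.799]
ft_force: [0.8, 0.4, -3.1]
width: 10.6
```

```bash
python3 - <<'E'
from dish import *
st();ims=[]
for c in("top","wrist"):
    p=read_camera(c);print(c)
    W,r=dishfit(p,[424.4+102.1,225+24.1,.232],76);ok=p["depth"]>0
    for m in masks_of("bottle0",p)[:4]:
        P=W[m["region"]&ok];print("bottle",round(m["score"],2),np.round(m["point"]),len(P),np.round(np.percentile(P,[5,50,95],axis=0)).tolist() if len(P) else "")
    # stops in the scale frame (top estimate origin)
    v=[536.5,264,.232];cs,sn=np.cos(v[2]),np.sin(v[2]);L=(W[...,:2]-v[:2])@np.array([[cs,-sn],[sn,cs]]);z=W[...,2]
    t=ok&(abs(z-45)<5)
    f=L[t&(abs(L[...,0]-74)<14)&(L[...,1]<75)&(L[...,1]>-90)];l=L[t&(abs(L[...,1]-89)<14)&(L[...,0]<60)&(L[...,0]>-78)]
    for n,q,k in(("far",f,0),("left",l,1)):
        if len(q)>10: print(n,len(q),np.round(np.percentile(q[:,k],[3,50,97]),1),"slope",np.polyfit(q[:,1-k],q[:,k],1).round(3))
    ims.append(p["image"][:,:,::-1])
cv2.imwrite("pics/k.png",np.vstack([cv2.resize(ims[1],None,fx=.8,fy=.8),cv2.resize(ims[0][120:230,100:320],(512,256))]))
E
```

```text
{'t': np.float64(10.8), 'eef_pos': array([425.253, 223.512, 147.22 ]), 'tool_rot': array([-3.142e+00,  1.000e-03,  1.799e+00]), 'ft_force': array([ 0.846,  0.401, -3.077]), 'torque': array([-0.116,  0.307, -0.089]), 'width': np.float64(10.592)}
top
floor tilt dz/dx,dz/dy [-4.0000e-03  1.0000e-03  7.9378e+01] 384
score 0.91 rim local x,y pct [[-68.0, -74.2], [-57.8, -73.9], [28.1, -41.8], [54.8, 63.0], [55.6, 64.5]] z 145.4501231588414
far 66 median 53.4 slope -0.002 z 144.8
left 22 median 62.6 slope 0.035 z 145.1
right 50 median -72.7 slope -0.002 z 145.4
near 15 median -53.1 slope 0.015 z 146.0
bottle 0.88 [211. 214.] 337 [[516.0, 187.0, 124.0], [531.0, 213.0, 146.0], [550.0, 245.0, 150.0]]
bottle 0.59 [192. 216.] 200 [[508.0, 257.0, 99.0], [523.0, 268.0, 137.0], [541.0, 284.0, 144.0]]
bottle 0.42 [277. 143.] 865 [[717.0, 4.0, 25.0], [746.0, 41.0, 102.0], [788.0, 76.0, 107.0]]
far 234 [68.1 74.3 80.1] slope [-4.00e-03  7.41e+01]
left 69 [83.6 89.9 95.4] slope [1.6000e-02 8.9126e+01]
wrist
no dish
bottle 0.93 [466. 228.] 2656 [[514.0, 213.0, 82.0], [518.0, 244.0, 104.0], [541.0, 255.0, 113.0]]
bottle 0.74 [516. 184.] 7785 [[507.0, 262.0, 90.0], [515.0, 279.0, 129.0], [537.0, 294.0, 141.0]]
bottle 0.69 [507. 292.] 8656 [[515.0, 201.0, 119.0], [525.0, 226.0, 144.0], [548.0, 249.0, 147.0]]
far 606 [68.6 73.7 81.1] slope [1.5000e-02 7.3013e+01]
left 3802 [85.7 91.5 97.4] slope [-0.    91.546]
```

View pics/k.png

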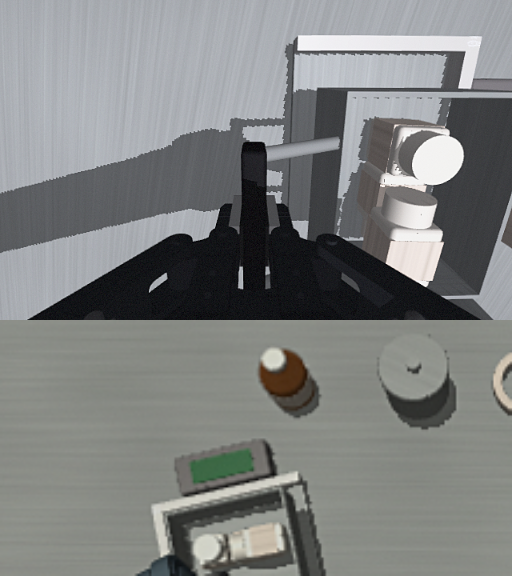

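>>> arm_command([
  [[0,0,-0.006,0,0,0,0],[0,0,-0.016,0,0,0,0],[0,0,-0.028,0,0,0,0],[0,0,-0.038,0,0,0,0],[0,0,-0.045,0,0,0,0],[0,0,-0.048,0,0,0,0],[0,0,-0.05,0,0,0,0],[0,0,-0.051,0,0,0,0],[0,0,-0.051,0,0,0,0],[0,0,-0.051,0,0,0,0]],
])

```text
t: 11.93
eef_pos: [425.3, 225.0, 96.7]
tool_rot: [3.141, -0.0, 1.801]
ft_force: [-0.3, -0.2, -2.8]
width: 10.6
```

>>> arm_command([
  [[0.002,0.004,0,0,0,0,0],[0.005,0.01,0,0,0,0,0],[0.008,0.016,0,0,0,0,0],[0.011,0.021,0,0,0,0,0],[0.014,0.026,0,0,0,0,0],[0.015,0.028,0,0,0,0,0],[0.015,0.028,0,0,0,0,0],[0.015,0.028,0,0,0,0,0]],
])

```text
t: 12.6
eef_pos: [439.9, 253.0, 96.2]
tool_rot: [3.141, 0.0, 1.801]
ft_force: [0.3, 0.5, -2.5]
width: 10.4
```

>>> arm_command([
  [[0.002,0.0005,0,0,0,0,0],[0.004,0.001,0,0,0,0,0],[0.006,0.0015,0,0,0,0,0],[0.006,0.0015,0,0,0,0,0],[0.006,0.0015,0,0,0,0,0]],
])

```text
t: 13.02
eef_pos: [445.0, 253.6, 96.0]
tool_rot: [-3.139, 0.0, 1.801]
ft_force: [-4.6, -1.3, 0.0]
width: 10.3
```

>>> arm_command([
  [[-0.0005,0.002,0,0,0,0,0],[-0.001,0.004,0,0,0,0,0],[-0.001,0.004,0,0,0,0,0],[-0.001,0.004,0,0,0,0,0]],
])

```text
t: 13.35
eef_pos: [443.8, 255.2, 95.9]
tool_rot: [-3.138, 0.003, 1.797]
ft_force: [-4.2, -5.9, 2.7]
width: 10.5
```

>>> arm_command([
  [[0,0.002,-0.001,0,0,0,0],[0.001,0.003,-0.001,0,0,0,0],[0.001,0.003,-0.001,0,0,0,0],[0.001,0.003,-0.001,0,0,0,0]],
])

```text
t: 13.68
eef_pos: [443.7, 255.2, 95.6]
tool_rot: [-3.132, 0.005, 1.796]
ft_force: [-10.4, -12.5, 15.6]
width: 10.2
```

```bash
cat > chk.py <<'E'
from dish import *
s=st();ims=[]
for c in("top","wrist"):
    p=read_camera(c);print(c)
    v=[536.3,265.5,.232];cs,sn=np.cos(v[2]),np.sin(v[2]);R=np.array([[cs,-sn],[sn,cs]]);o=np.array(v[:2])+R@[13,13]
    W,r=dishfit(p,[o[0],o[1],.232],25);ok=p["depth"]>0
    L=(W[...,:2]-v[:2])@R;z=W[...,2];t=ok&(abs(z-45)<5)
    f=L[t&(abs(L[...,0]-74)<14)&(L[...,1]<75)&(L[...,1]>-90)];l=L[t&(abs(L[...,1]-89)<14)&(L[...,0]<60)&(L[...,0]>-78)]
    for n,q,k in(("far",f,0),("left",l,1)):
        if len(q)>10: print(n,len(q),np.round(np.percentile(q[:,k],[3,50,97]),1),"slope",np.polyfit(q[:,1-k],q[:,k],1).round(3))
    ims.append(p["image"][:,:,::-1])
cv2.imwrite("pics/%d.png"%(s["t"]*100),np.vstack([cv2.resize(ims[1],None,fx=.8,fy=.8),cv2.resize(ims[0][150:240,130:285],(512,280),interpolation=cv2.INTER_CUBIC)]))
E
python3 chk.py; ls pics
```

```text
{'t': np.float64(13.683), 'eef_pos': array([443.68 , 255.154,  95.625]), 'tool_rot': array([-3.132,  0.005,  1.796]), 'ft_force': array([-10.357, -12.459,  15.588]), 'torque': array([-2.154,  1.75 , -0.269]), 'width': np.float64(10.176)}
top
floor tilt dz/dx,dz/dy [1.000e-03 1.000e-02 2.846e+01] 343
score 0.85 rim local x,y pct [[-73.5, -75.3], [-63.9, -74.6], [16.9, -37.6], [53.7, 62.0], [54.6, 63.6]] z 94.51439911897097
far 70 median 52.5 slope 0.005 z 95.0
left 24 median 61.7 slope -0.025 z 94.4
right 53 median -73.6 slope 0.005 z 94.0
near 13 median -54.5 slope 0.002 z 95.6
far 90 [63.8 70.  80.4] slope [-0.077 68.025]
wrist
floor tilt dz/dx,dz/dy [-0.     0.    26.979] 5289
score 0.62 rim local x,y pct [[-75.9, -72.6], [-68.3, -71.2], [-10.7, 22.6], [53.3, 65.7], [54.7, 66.3]] z 93.44633483144443
far 1818 median 52.4 slope 0.003 z 91.8
left 1445 median 64.9 slope -0.012 z 93.9
right 374 median -71.4 slope -0.029 z 91.9
near 985 median -53.8 slope 0.014 z 93.6
far 1622 [64.4 65.5 66.7] slope [9.0000e-03 6.5339e+01]
left 5685 [79.8 90.  95.8] slope [-3.0000e-03  8.9786e+01]
1368.png
a.png
b.png
c.png
d.png
e.png
e2.png
f.png
g.png
g1.png
k.png
```

View pics/1368.png

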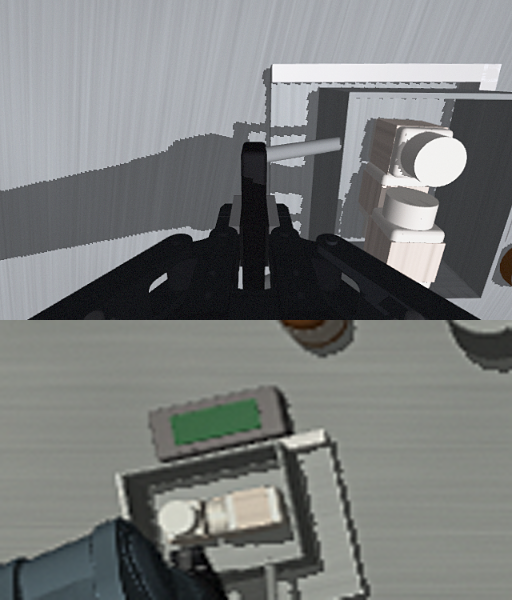

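```bash
python3 - <<'E'
from dish import *
p=read_camera("wrist");W=cloud(p);ok=p["depth"]>0
v=[536.3,265.5,.232];cs,sn=np.cos(v[2]),np.sin(v[2]);R=np.array([[cs,-sn],[sn,cs]]);L=(W[...,:2]-v[:2])@R;z=W[...,2]
print("cam local",(np.array(-np.array(p["R"]).T@p["t"])[:2]-v[:2])@R)
for x0 in(-30,-10,10,30):
    m=ok&(abs(L[...,0]-x0)<1.5)&(L[...,1]>70)&(L[...,1]<102)
    q=np.c_[L[m][:,1],z[m]];q=q[q[:,0].argsort()][::3];print(x0,q.round(0).astype(int).tolist())
for y0 in(-40,0,40):
    m=ok&(abs(L[...,1]-y0)<1.5)&(L[...,0]>55)&(L[...,0]<90)
    q=np.c_[L[m][:,0],z[m]];q=q[q[:,0].argsort()][::3];print("y",y0,q.round(0).astype(int).tolist())
E
```

```text
cam local [-89.41688986  87.05729971]
-30 [[77, 94], [77, 94], [77, 95], [77, 94], [78, 95], [78, 94], [78, 94], [78, 94], [78, 95], [79, 93], [79, 94], [79, 93], [79, 94], [79, 90], [79, 83], [79, 83], [79, 93], [80, 72], [80, 72], [80, 60], [80, 61], [80, 83], [80, 32], [80, 32], [80, 48], [80, 23], [81, 24], [81, 24], [81, 24], [81, 25], [82, 24], [83, 24], [83, 25], [83, 24], [84, 23], [84, 24], [85, 43], [85, 45], [85, 45], [86, 43], [86, 44], [86, 45], [86, 45], [87, 44], [87, 44], [87, 45], [87, 44], [88, 45], [88, 45], [88, 45], [88, 44], [89, 43], [89, 45], [89, 44], [90, 45], [90, 44], [90, 45], [91, 44], [91, 44], [91, 44], [92, 45], [92, 43], [92, 45], [93, 45], [93, 44], [93, 45], [93, 44], [94, 46], [94, 44], [94, 44], [94, 44], [95, 45], [95, 44], [95, 44], [95, 43], [96, 44], [96, 43], [99, -1], [99, 0], [99, -2], [100, -1], [100, 0], [100, -1], [101, -1], [102, 0]]
-10 [[70, 28], [71, 28], [71, 26], [71, 27], [72, 27], [72, 27], [77, 93], [77, 95], [77, 93], [77, 94], [77, 95], [77, 94], [77, 95], [78, 95], [78, 94], [78, 94], [78, 93], [78, 94], [78, 96], [79, 94], 
[... 5877 characters left out ...]
 [66, 53], [66, 71], [66, 85], [66, 61], [66, 54], [66, 72], [66, 44], [66, 52], [66, 50], [66, 50], [66, 56], [66, 76], [66, 70], [66, 81], [66, 84], [66, 63], [66, 68], [66, 72], [66, 74], [66, 52], [66, 42], [66, 79], [66, 55], [66, 68], [66, 60], [66, 65], [66, 49], [66, 76], [66, 53], [66, 81], [66, 45], [66, 81], [66, 68], [66, 83], [66, 44], [66, 48], [66, 44], [66, 84], [66, 66], [66, 77], [66, 44], [66, 67], [66, 59], [66, 50], [66, 78], [66, 69], [66, 51], [66, 55], [66, 57], [66, 75], [66, 64], [66, 68], [66, 59], [66, 65], [66, 64], [66, 72], [66, 42], [66, 64], [66, 79], [66, 58], [67, 55], [67, 50], [67, 54], [67, 78], [67, 56], [67, 53], [67, 81], [67, 69], [67, 74], [67, 65]]
```

>>> arm_command([
  [[-0.002,-0.003,0.001,0,0,0,0],[-0.003,-0.005,0.0025,0,0,0,0],[-0.003,-0.005,0.003,0,0,0,0],[-0.003,-0.005,0.003,0,0,0,0]],
])

```text
t: 14.27
eef_pos: [443.3, 257.0, 98.5]
tool_rot: [3.14, -0.001, 1.801]
ft_force: [0.7, -1.1, -2.9]
width: 10.3
```

>>> arm_command([
  [[-0.0005,0.0015,0,0,0,0,0],[-0.001,0.003,0,0,0,0,0],[-0.001,0.003,0,0,0,0,0],[-0.001,0.003,0,0,0,0,0]],
])

```text
t: 14.6
eef_pos: [442.1, 259.1, 98.2]
tool_rot: [3.141, 0.001, 1.801]
ft_force: [0.7, -1.4, -3.8]
width: 10.4
```

>>> arm_command([
  [[0,0.001,0,0,0,0,0],[0,0.002,0,0,0,0,0],[0,0.002,0,0,0,0,0],[0,0.002,0,0,0,0,0]],
])

```text
t: 14.93
eef_pos: [442.0, 259.5, 98.2]
tool_rot: [-3.141, 0.002, 1.799]
ft_force: [-0.1, -5.3, -0.3]
width: 10.4
```

>>> arm_command([
  [[0.0015,0.0005,0,0,0,0,0],[0.0025,0.0005,0,0,0,0,0],[0.0025,0.0005,0,0,0,0,0],[0.0025,0.0005,0,0,0,0,0]],
])

```text
t: 15.27
eef_pos: [443.2, 259.7, 97.6]
tool_rot: [-3.138, 0.002, 1.8]
ft_force: [-1.1, -5.4, -1.3]
width: 10.7
```

```bash
cat > gap.py <<'E'
from dish import *
st()
p=read_camera("wrist");W=cloud(p);ok=p["depth"]>0
v=[536.3,265.5,.232];cs,sn=np.cos(v[2]),np.sin(v[2]);R=np.array([[cs,-sn],[sn,cs]]);L=(W[...,:2]-v[:2])@R;z=W[...,2]
for x0 in(-30,0,30,50):
    m=ok&(abs(L[...,0]-x0)<3)&(L[...,1]>70)&(L[...,1]<102);y=L[m][:,1];zz=z[m]
    r=y[abs(zz-95)<6];t=y[(abs(zz-45)<4)&(y>82.5)];g=y[(abs(zz-25)<3)&(y>74)]
    print(x0,"rim out",np.percentile(r,98).round(1) if len(r) else "","stop in",np.percentile(t,2).round(1) if len(t) else "","platform px",len(g))
for y0 in(-60,-30,0,30,60):
    m=ok&(abs(L[...,1]-y0)<3)&(L[...,0]>55)&(L[...,0]<90)&(abs(z-95)<4);x=L[m][:,0]
    if len(x)>5: print("y",y0,"rim far out",np.percentile(x,98).round(1))
m=ok&(abs(z-45)<4)&(L[...,0]>66)&(L[...,0]<84)&(L[...,1]<-66);x=L[m][:,0]
if len(x)>5:print("far stop",len(x),np.percentile(x,[2,98]).round(1))
E
python3 gap.py
```

```text
{'t': np.float64(15.267), 'eef_pos': array([443.198, 259.712,  97.595]), 'tool_rot': array([-3.138e+00,  2.000e-03,  1.800e+00]), 'ft_force': array([-1.139, -5.425, -1.324]), 'torque': array([-1.272,  0.429, -0.142]), 'width': np.float64(10.681)}
-30 rim out 84.3 stop in 84.6 platform px 0
0 rim out 84.4 stop in 84.1 platform px 34
30 rim out 84.1 stop in 84.2 platform px 33
50 rim out 84.2 stop in 84.9 platform px 37
y -30 rim far out 68.8
y 0 rim far out 68.9
y 30 rim far out 66.7
```

>>> arm_command([
  [[0.001,0,0,0,0,0,0],[0.002,0.0005,0,0,0,0,0],[0.002,0.0005,0,0,0,0,0],[0.002,0.0005,-0.0015,0,0,0,0],[0.002,0.0005,-0.003,0,0,0,0],[0.001,0,-0.003,0,0,0,0],[0.001,0,-0.003,0,0,0,0]],
])

```text
t: 15.9
eef_pos: [443.3, 259.1, 95.6]
tool_rot: [-3.135, 0.002, 1.8]
ft_force: [-5.5, -8.8, 9.9]
width: 10.4
```

```bash
python3 gap.py
```

```text
{'t': np.float64(15.9), 'eef_pos': array([443.344, 259.125,  95.618]), 'tool_rot': array([-3.135e+00,  2.000e-03,  1.800e+00]), 'ft_force': array([-5.468, -8.75 ,  9.871]), 'torque': array([-1.547,  0.977,  0.048]), 'width': np.float64(10.438)}
-30 rim out 83.9 stop in 84.6 platform px 0
0 rim out 84.1 stop in 84.1 platform px 39
30 rim out 83.9 stop in 84.2 platform px 33
50 rim out 84.1 stop in 84.3 platform px 39
y -30 rim far out 69.3
y 0 rim far out 69.6
```

>>> arm_command([
  [[-0.001,-0.0015,0.001,0,0,0,0],[-0.001,-0.0015,0.001,0,0,0,0],[-0.001,-0.0015,0.001,0,0,0,0.25],[-0.001,-0.0015,0.001,0,0,0,0.5],[-0.001,-0.0015,0.001,0,0,0,0.5],[-0.001,-0.0015,0.001,0,0,0,0.5],[-0.001,-0.0015,0.001,0,0,0,0.5],[-0.001,-0.0015,0.001,0,0,0,0.5],[-0.001,-0.0015,0.008,0,0,0,0.5],[-0.001,-0.0015,0.02,0,0,0,0.5],[-0.001,-0.0015,0.04,0,0,0,0.5],[-0.001,-0.0015,0.07,0,0,0,0.5],[-0.001,-0.0015,0.11,0,0,0,0.5],[-0.001,-0.0015,0.15,0,0,0,0.5],[-0.001,-0.0015,0.15,0,0,0,0.5],[-0.001,-0.0015,0.15,0,0,0,0.5]],
])

```text
t: 17.28
eef_pos: [446.7, 261.6, 249.8]
tool_rot: [3.134, -0.005, 1.8]
ft_force: [0.8, 0.9, -0.3]
width: 42.8
```

```bash
python3 gap.py; python3 chk.py; python3 - <<'E'
from dish import *
p=read_camera("side");W=cloud(p);ok=p["depth"]>0
for m in masks_of("paddle_roller",p)[:1]:
    P=W[m["region"]&ok];P=P[(P[:,2]>95)&(P[:,2]<108)];print("roller",np.round(np.percentile(P,[5,50,95],axis=0)).tolist())
for m in masks_of("bottle0",p)[:4]:
    P=W[m["region"]&ok];print("bottle",round(m["score"],2),np.round(np.percentile(P,[5,50,95],axis=0)).tolist())
E
ls -t pics|head -1
```

```text
{'t': np.float64(17.283), 'eef_pos': array([446.748, 261.575, 249.807]), 'tool_rot': array([ 3.134, -0.005,  1.8  ]), 'ft_force': array([ 0.751,  0.864, -0.269]), 'torque': array([0.02 , 0.013, 0.015]), 'width': np.float64(42.81)}
-30 rim out 84.1 stop in 84.9 platform px 0
0 rim out 84.1 stop in 84.9 platform px 28
30 rim out 83.3 stop in 84.9 platform px 26
50 rim out 83.3 stop in 83.9 platform px 33
y -30 rim far out 68.2
y 0 rim far out 68.6
y 30 rim far out 69.1
y 60 rim far out 69.1
far stop 111 [68.1 80. ]
{'t': np.float64(17.333), 'eef_pos': array([445.111, 260.688, 247.356]), 'tool_rot': array([ 3.138e+00, -3.000e-03,  1.801e+00]), 'ft_force': array([-0.265,  0.411, -0.044]), 'torque': array([ 0.003, -0.003,  0.018]), 'width': np.float64(42.648)}
top
floor tilt dz/dx,dz/dy [-0.0000e+00  7.0000e-03  2.8289e+01] 448
score 0.88 rim local x,y pct [[-76.3, -70.2], [-68.0, -69.6], [-0.5, -27.6], [54.1, 65.9], [54.7, 68.1]] z 94.25557979142918
far 58 median 52.9 slope -0.003 z 93.7
left 15 median 67.3 slope 0.067 z 94.7
right 51 median -68.8 slope 0.005 z 93.6
near 32 median -54.1 
[... 221 characters left out ...]
[-76.7, -68.2], [-69.7, -66.9], [-3.5, 9.6], [54.7, 70.3], [55.6, 71.1]] z 93.59092855078825
far 786 median 53.2 slope 0.003 z 93.1
left 400 median 69.5 slope -0.01 z 94.0
right 425 median -66.2 slope -0.007 z 93.1
near 276 median -53.1 slope 0.002 z 93.7
far 613 [64.7 65.6 77.3] slope [-3.8000e-02  6.6525e+01]
left 1775 [84.8 90.6 96.3] slope [-6.0000e-03  9.0178e+01]
roller [[561.0, -157.0, 99.0], [588.0, -153.0, 103.0], [623.0, -150.0, 108.0]]
bottle 0.66 [[527.0, 224.0, 71.0], [537.0, 252.0, 92.0], [561.0, 283.0, 97.0]]
bottle 0.47 [[523.0, 295.0, 62.0], [529.0, 306.0, 84.0], [548.0, 323.0, 91.0]]
bottle 0.3 [[523.0, -418.0, 10.0], [565.0, -348.0, 148.0], [629.0, -138.0, 320.0]]
1733.png
```

>>> arm_command([
  [[0,0,0,0,0,0,0.5],[0,0,0,0,0,0,0.5],[0,0,0,0,0,0,0.5],[0,0,0,0,0,0,0.5]],
])

```text
t: 18.02
eef_pos: [444.3, 260.2, 245.2]
tool_rot: [-3.141, 0.0, 1.801]
ft_force: [0.0, -0.5, -1.1]
width: 42.8
```

View pics/1733.png

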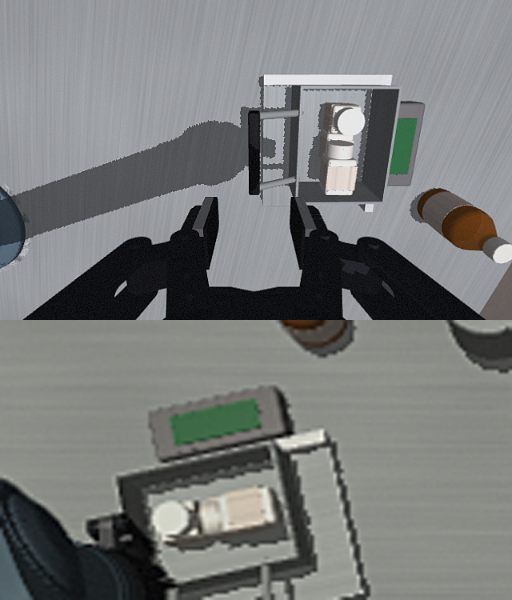

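The wrist view shows the dish snug in the corner: left wall along the stop at row ~85, far wall at column ~390. The bottles are inside (around 345,150), and the gripper is clear.

```bash
python3 -c "
from rig import *
print(hand_in())"
```

```text
the job is handed in; nothing more can be done
None
```

I lifted the dish by its handle and pressed it against the paddle. The bottles ran off the chute into the dish. I then set the dish on the scale, pushed it against both stops, released it and handed in at about 18 s; no verdict is reported.

- **Pushing into the corner:** The first push stuck about 5 mm short of the left stop, from friction on the platform. I lifted the dish about 2 mm and pushed again, and it reached both stops.
- **Dish position, last check:** The dish stands within about 1 mm of both stops by the wrist camera. It is level, and its yaw is within about 0.01 rad of the scale's. Some low-count edge fits from the top and wrist cameras gave other slopes, which I put down to the arm hiding part of the view.
- **Bottles:** After unloading, the chute showed empty and I could make out all three bottles in the dish: one standing, one lying, and one lying on top of that. In the last pictures I see the standing bottle and the upper lying one. The bottom one is mostly hidden, and the network reported only two with any confidence.
- **Paddle and robot:** The roller is back at its rest position, and the gripper is open and clear above the dish.
- **Bystanders:** I did not re-measure the canister, flask, tape roll or glove box at the end. The dish's path stayed clear of all of them.

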